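# Find the loose peg of the letter rack

## Task

One of the three wooden pegs standing in the letter rack has come unglued. Find it by gently nudging the pegs side to side along the row, near their tops, without clamping them: first to the left, then to the right. Pull the one that rocks in its socket out and stand it in the orange mug, leaving the mug upright where it is and the firm pegs unforced.

Things in the scene. Friction and masses are not known exactly. Their poses are not given: they have to be found in the camera images.
- peg_a: One of three like pegs of the letter rack: a round brown wooden dowel, 16 mm thick, 130 mm long. Which letter stands in which socket changes, and any may be the loose one. Origin on its axis, 85 mm above its foot, 45 mm below its rounded top; z up along the peg, y along the row to the left, x away from the robot.
- peg_b: A second peg, same size and axes. The pegs stand with the foot 30 mm deep in sockets 100 mm apart in a row, in a fixed pale wooden base 300 x 75 mm and 41 mm high; the base's top is 55 mm below the pegs' origins. The two glued pegs give only about 4 mm under a 10 N sideways push at 75 mm above the base, and spring back.
- peg_c: The third peg, same size and axes. The loose peg, whichever it is, has a socket 3 mm wider than itself: its upper half rocks about 7 mm either way under almost no force, and it lifts straight out. Rocking tilts it about its socket, so it cannot rock while clamped between fingers: nudge it ungripped.
- mug_mouth (a point): Centre of the rim of an empty orange mug, 79 mm in outer and about 60 mm in clear inner diameter; z up. The rim is 101 mm above the desk, the inner floor 94 mm below the rim. The handle reaches out to 74 mm from the centre along -y of this point, to 7 mm below the rim. The mug is loose, 0.4 kg, and stands to the right of the rack.

How it is judged:
By the outcome, as a careful person would: the job done as asked, in the order asked, and still so for the second after the job is handed in, with the robot touching nothing.
It also fails if it takes over 54 s, if anything falls off the work surface, if the arm or the gripper's body presses on something with over 40 N, if the wrist force passes 120 N, or if a joint passes its speed limit or range.

## Robot

A 7-joint arm with a two-finger parallel gripper is mounted at the origin on a cart in front of the work surface, level with it; the furniture and walls round the work are solid. World frame = base frame: x ahead of the robot, y to its left, z up, the work surface at z = 0. Lengths are in m, angles in rad, forces in N, time in s.
With the tool pointing down it reaches from about 0.425 to 0.825 m from the base axis. Payload 3.6 kg.
Tool frame: the origin (TCP) lies midway between the tips of the shut fingers; the grasp point (between the pads) lies behind it (bot.pinch_z is the z of the grasp point in the tool frame, in m); z points along the fingers, y is the direction in which the jaws open and shut (so a half turn about z gives the same grasp; the last joint's range is limited). The gripper opens to 85 mm and grips with 20 to 120 N. Pads are 22 mm wide; open, the fingers measure 114 mm over their backs; the gripper's body (76 mm by 85 mm) begins 54 mm behind the grasp point. The pads swing forward as they close: fully open they stand 13 mm farther back than shut.
Start: joints at [-1.139, 0.615, -0.013, 1.423, 0.008, 1.103, -0.04], TCP at [0.288, 0.583, 0.231] pointing down, gripper open.
Joint ranges: [-3.12, 3.12], [-0.3, 2.06], [-1.34, 1.32], [0.26, 2.42], [-1.36, 4.5], [0.01, 1.98], [-2.84, 2.84]. Speed limits (rad/s): [2.79, 2.79, 3.14, 3.14, 3.14, 3.14, 3.14].

## Interface

Orientations are given as a unit quaternion [x, y, z, w].
In Python, from station import bot gives the robot as it stands.
- The arm moves only by the tool move_arm, never from a script. Its argument "motion" is a list of rows, each a list of 5 numbers: the shift along the tool's x, y, z in mm, then the turn about the tool's z in degrees, then the closure, from 0 (fully open) to 1 (shut). In form: [[tx, ty, tz, roll, jaw], ...]. A call has 1 to 8 rows; each row is the pose to reach, as a shift and turn from the pose commanded when the call began, along the tool's axes at that moment; what a row does not reach only later rows make up. A row lasts 1/12 s, in which the tool goes at most 41.7 mm and 7.16 degrees, less where a joint would pass 70% of its speed; a pose out of reach is approached as far as the arm can. A call with a gripper value outside its range is refused whole. The fingers move at their own pace and stop on an object; "newtons" is the grip in N (left out, the last holds). Time passes only in rows, so rows that repeat a pose let the fingers close. It gives the time, the measured TCP pose, the force and the opening at its end, in the units of the state.
- bot.get_obs(): the state, without advancing time (a new reading comes with each control period).
- bot.snapshot(name): name is "scene" or "side" or "wrist"; returns the picture (400x640x3 uint8, red, green, blue); there is no depth.
- bot.get_calibration(name): a dict with "fx", "fy", "cx", "cy" (pixels), "D" ([k1, k2, p1, p2, k3] as OpenCV has them; the pictures are not rectified), "rvec" (rotation vector, rad) and "tvec" (3), from world to camera coordinates, as OpenCV has them; the wrist camera has in their place "hand_eye" (4x4, takes a point from camera to tool coordinates, whose origin is the TCP and whose axes are the flange's). Camera axes: x right, y down, z forward; pixel columns grow to the right and rows downward; lengths in m; the calibration is good to about 2 mm. A picture is of the moment at which its call begins: read the wrist's pose just before it. get_calibration takes no time and is no camera call.
- bot.sign_off(): hands the job in, once; it reports no verdict.
Trained networks look in the newest picture that a camera, given by its name, has taken for a name from the list of things; names that differ only in an ending like _2 or _b are one class to them, and where a whole thing is asked for, a point or a joint stands for the part that bears it (a point fixed in the world has none). Each returns a list of dicts, best first, with "conf" (0 to 1); they miss things now and then, are a little off and sometimes report something else, mostly with a low value. They report only what shows in the picture. A call takes as long as a camera call.
- bot.find_in(target, camera): "location" ([x, y, z] in m, in world coordinates, good to about 4 mm: the middle of the surface that is visible of it).
- bot.masks_of(target, camera): "pixels" (400x640 bool, what is visible of it).
The state is a dict: "t": time; "qpos": joint angles; "joint_velocities": joint speeds; "joint_efforts": joint torques, N m; "ee_pos": TCP position; "tool_rot": TCP orientation; "wrist_force": force on the tool from outside, world axes, zero at the start; "wrist_torque": the same for the moment, N m; "finger_gap": finger opening in m.
Only numpy, scipy, OpenCV 4.12 (cv2) and the standard library are available. Lean on these libraries where they do the work, as an engineer would, in place of code of your own. Each camera call takes 0.05 s, during which the arm holds its last target.

## Working session

There is one attempt and no reset: what is moved stays moved. The work goes in short steps, Python scripts to look and compute and a tool call to move; the robot and the scene stay as the last step left them, time stands still between calls to the robot, and variables do not carry over. Pictures are saved under pics/ and viewed, and the job is handed in when it is done.

Besides the shell and the picture viewer there is one more tool, called as name([rows], argument=value, ...), one row to a line, values as JSON. move_arm: Moves the arm, as the interface text tells. Its arguments: {"type":"object","properties":{"motion":{"type":"array"},"newtons":{"type":"number"}},"required":["motion"]}

```bash
ls; mkdir -p pics; python3 - <<'E'
from station import bot
import cv2,numpy as np
o=bot.get_obs()
for k in o: print(k,np.round(o[k],4))
print(bot.pinch_z)
for c in ["scene","side"]:
    im=bot.snapshot(c); cv2.imwrite(f"pics/{c}0.png",im[:,:,::-1])
    for n in ["peg_a","mug_mouth"]:
        for d in bot.find_in(n,c): print(c,n,round(d["conf"],2),np.round(d["location"],4))
E
```

```text
pics
t 0.0
qpos [-1.1385  0.6159 -0.0126  1.4249  0.0081  1.1034 -0.0404]
joint_velocities [ 0.0005 -0.0002 -0.0018  0.001  -0.0011 -0.002  -0.0007]
joint_efforts [ 4.00000e-04 -4.69211e+01  2.59300e-01 -1.71033e+01  1.00000e-02
  9.60000e-03 -0.00000e+00]
ee_pos [0.2875 0.5821 0.2301]
tool_rot [ 2.274e-01  9.738e-01 -1.300e-03 -3.000e-04]
wrist_force [-0.0928  0.6561 -0.1665]
wrist_torque [-0.0267  0.0198 -0.0316]
finger_gap 0.0856
-0.0187
scene peg_a 0.75 [0.4787 0.1185 0.0924]
scene peg_a 0.64 [0.4844 0.2202 0.0955]
scene peg_a 0.61 [0.481  0.022  0.0942]
scene mug_mouth 0.94 [ 0.4312 -0.3223  0.081 ]
side peg_a 0.62 [0.4876 0.2328 0.0979]
side peg_a 0.57 [0.4877 0.1263 0.0926]
side peg_a 0.48 [0.4867 0.0276 0.0988]
side mug_mouth 0.88 [ 0.452  -0.2891  0.0665]
```

View pics/scene0.png

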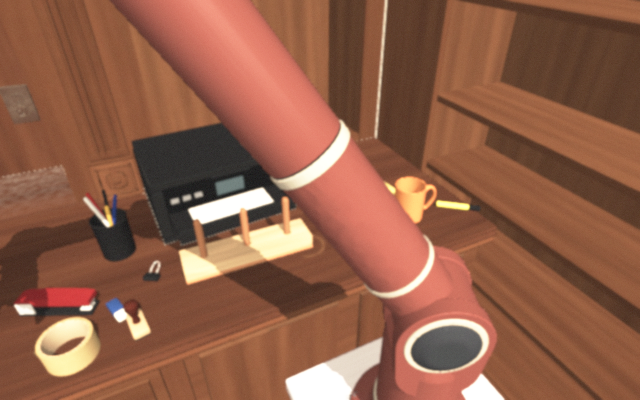

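View pics/side0.png

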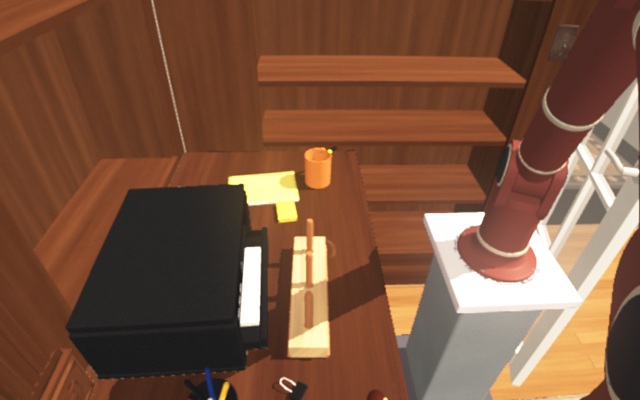

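The scene view shows the three pegs at about (200,237), (245,226) and (286,215), with the mug at (411,198). The side view shows the printer behind the row and the mug at (318,168). Next I'll triangulate.

```bash
cat > h.py <<'E'
from station import bot
import cv2,numpy as np
from scipy.spatial.transform import Rotation as R
def cam(c):
    k=bot.get_calibration(c)
    K=np.array([[k["fx"],0,k["cx"]],[0,k["fy"],k["cy"]],[0,0,1.]])
    if "rvec" in k:
        Rm=cv2.Rodrigues(np.array(k["rvec"],float))[0]; t=np.array(k["tvec"],float).ravel()
    else:
        o=bot.get_obs(); T=np.eye(4); T[:3,:3]=R.from_quat(o["tool_rot"]).as_matrix(); T[:3,3]=o["ee_pos"]
        W=np.linalg.inv(T@np.array(k["hand_eye"])); Rm=W[:3,:3]; t=W[:3,3]
    return K,np.array(k["D"],float),Rm,t
def proj(cm,P):
    K,D,Rm,t=cm
    return cv2.projectPoints(np.array(P,float).reshape(-1,3),cv2.Rodrigues(Rm)[0],t,K,D)[0].reshape(-1,2)
def onz(cm,uv,z):
    K,D,Rm,t=cm
    n=cv2.undistortPoints(np.array(uv,float).reshape(-1,1,2),K,D).reshape(-1,2)
    d=np.c_[n,np.ones(len(n))]@Rm; c=-Rm.T@t
    return c+d*((z-c[2])/d[:,2])[:,None]
E
python3 - <<'E'
from h import *
for c in ["scene","side"]:
    cm=cam(c); im=bot.snapshot(c)
    for d in bot.masks_of("peg_a",c):
        m=d["pixels"]; v,u=np.nonzero(m); 
        if d["conf"]<.3 or len(v)<10: continue
        top=v.min(); ut=u[v<=top+1].mean(); bot_=v.max(); ub=u[v>=bot_-1].mean()
        print(c,"peg",round(d["conf"],2),len(v),(ut,top),(ub,bot_),"top@.141",onz(cm,[[ut,top]],.14)[0].round(4),"foot@.041",onz(cm,[[ub,bot_]],.041)[0].round(4))
    for d in bot.masks_of("mug_mouth",c)[:1]:
        m=d["pixels"]; v,u=np.nonzero(m); print(c,"mug",d["conf"],u.min(),u.max(),v.min(),v.max(), onz(cm,[[u.mean(),v.mean()]],.05)[0].round(4))
    # crops
    b=(150,130,300,140) if c=="scene" else (220,130,140,240)
    cv2.imwrite(f"pics/{c}1.png",cv2.resize(im[b[1]:b[1]+b[3],b[0]:b[0]+b[2],::-1],None,fx=2.5,fy=2.5))
s=cam("scene");q=cam("side")
print("printer front bottom scene", onz(s,[[172,240],[275,212]],0.0).round(3))
print("tray side",onz(q,[[265,230],[266,335]],0.02).round(3), "printer top front edge",onz(q,[[246,190],[246,365]],.2).round(3))
E
```

```text
scene peg 0.74 286 (np.float64(197.0), np.int64(218)) (np.float64(204.0), np.int64(257)) top@.141 [0.493  0.2199 0.14  ] foot@.041 [0.4789 0.2243 0.041 ]
scene peg 0.73 274 (np.float64(242.5), np.int64(207)) (np.float64(247.0), np.int64(245)) top@.141 [0.4899 0.1202 0.14  ] foot@.041 [0.4762 0.1249 0.041 ]
scene peg 0.72 1185 (np.float64(409.5), np.int64(177)) (np.float64(416.3333333333333), np.int64(222)) top@.141 [ 0.4327 -0.2939  0.14  ] foot@.041 [ 0.3737 -0.2863  0.041 ]
scene peg 0.53 222 (np.float64(285.0), np.int64(197)) (np.float64(287.0), np.int64(233)) top@.141 [0.4857 0.0201 0.14  ] foot@.041 [0.4765 0.0242 0.041 ]
scene mug 0.62 396 435 178 220 [ 0.4644 -0.3433  0.05  ]
side peg 0.62 237 (np.float64(309.5), np.int64(219)) (np.float64(310.6666666666667), np.int64(251)) top@.141 [0.4837 0.0162 0.14  ] foot@.041 [0.4811 0.0207 0.041 ]
side peg 0.58 275 (np.float64(309.0), np.int64(251)) (np.float64(309.0), np.int64(288)) top@.141 [0.4864 0.1148 0.14  ] foot@.041 [0.4868 0.1312 0.041 ]
side peg 0.57 316 (np.float64(308.5), np.int64(291)) (np.float64(308.5), np.int64(328)) top@.141 [0.4889 0.2158 0.14  ] foot@.041 [0.4894 0.23   0.041 ]
printer front bottom scene [[0.627 0.28  0.   ]
 [0.626 0.003 0.   ]]
tray side [[ 0.6   -0.077  0.02 ]
 [ 0.575  0.231  0.02 ]] printer top front edge [[ 0.624 -0.015  0.2  ]
 [ 0.578  0.388  0.2  ]]
```

```bash
ls pics
```

```text
scene0.png
scene1.png
side0.png
side1.png
```

View pics/scene1.png

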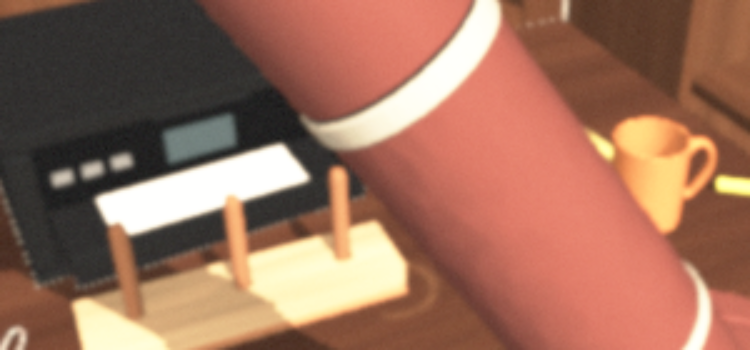

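View pics/side1.png

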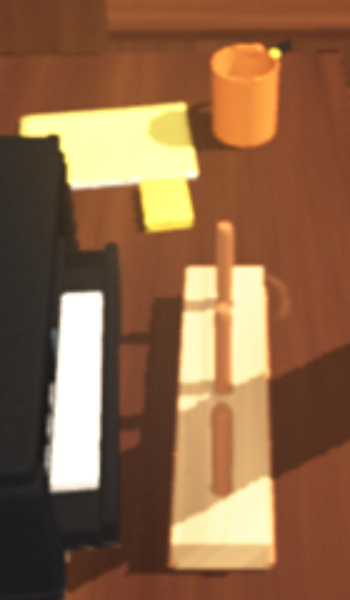

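move_arm([
  [-34,-24,0,-5,0],
  [-68,-48,0,-10,0],
  [-102,-72,0,-15,0],
  [-136,-96,0,-20,0],
  [-170,-119,0,-26.3,0],
  [-204,-142,0,-26.3,0],
  [-235,-165,0,-26.3,0],
  [-265,-185,0,-26.3,0],
])

```text
t: 1.27
ee_pos: [0.4445, 0.2969, 0.2316]
tool_rot: [0.001, 1.0, -0.0, 0.0]
wrist_force: [0.2, -0.3, -0.2]
finger_gap: 0.0854
```

```bash
cat > look.py <<'E'
from h import *
import sys
tag=sys.argv[1]
for c in sys.argv[2:]:
    cm=cam(c); im=bot.snapshot(c); cv2.imwrite(f"pics/{c}{tag}.png",im[:,:,::-1])
    if c=="wrist": print("cam at",(-cm[2].T@cm[3]).round(3))
    for n in ["peg_a","mug_mouth"]:
        for d in bot.find_in(n,c)[:3]: print(c,n,round(d["conf"],2),np.round(d["location"],4))
    for d in bot.masks_of("peg_a",c):
        v,u=np.nonzero(d["pixels"])
        if d["conf"]<.3 or len(v)<10: continue
        print(c,"pegmask",round(d["conf"],2),len(v),u.min(),u.max(),v.min(),v.max())
E
python3 look.py 2 wrist scene
```

```text
cam at [0.373 0.298 0.375]
wrist peg_a 0.94 [0.4824 0.1244 0.1135]
wrist peg_a 0.79 [0.4805 0.0251 0.078 ]
wrist pegmask 0.82 1664 78 157 201 259
wrist pegmask 0.71 1017 0 60 200 236
wrist pegmask 0.62 1058 210 252 203 259
scene peg_a 0.87 [0.4835 0.2189 0.0972]
scene peg_a 0.8 [0.4783 0.1219 0.0932]
scene peg_a 0.49 [0.4771 0.0205 0.094 ]
scene pegmask 0.55 279 194 208 219 256
scene pegmask 0.51 265 240 250 208 245
```

View pics/wrist2.png

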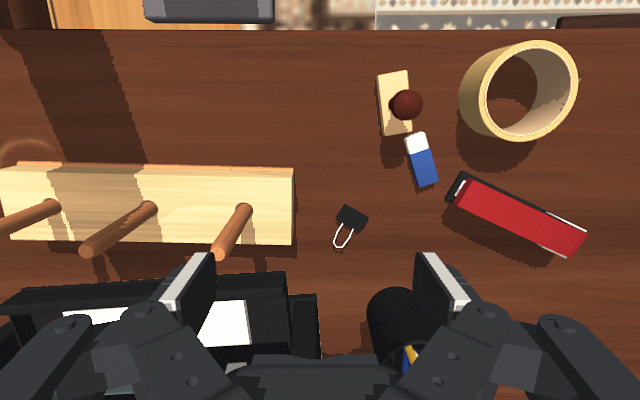

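View pics/scene2.png

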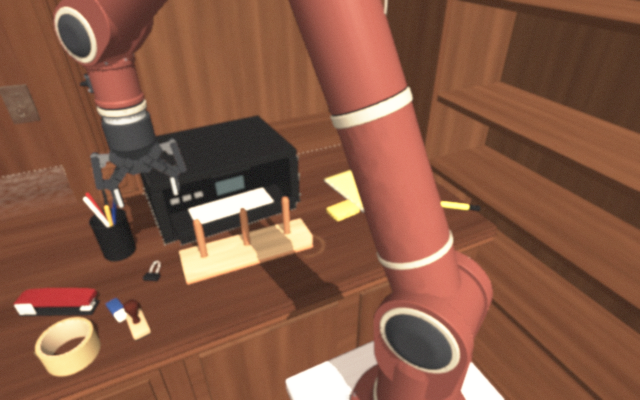

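The wrist view shows the peg feet at about (243,208), (149,207) and (53,204), with the left peg's top at (219,254). The cup is to the left of the rack and well clear.

```bash
python3 - <<'E'
from h import *
cm=cam("wrist")
print(onz(cm,[[244,209],[151,207],[54,204]],.041).round(4))
print(onz(cm,[[220,252],[87,248]],.138).round(4))
print("rack corners", onz(cm,[[294,170],[292,244]],.041).round(4))
for y in (.219,.119): print(proj(cm,[[.484,y,.041],[.484,y,.141]]).round(0))
E
```

```text
[[0.4854 0.2287 0.041 ]
 [0.4835 0.1315 0.041 ]
 [0.4804 0.032  0.041 ]]
[[0.4874 0.2295 0.138 ]
 [0.484  0.1279 0.138 ]]
rack corners [[0.4432 0.282  0.041 ]
 [0.5255 0.2787 0.041 ]]
[[235. 208.]
 [205. 250.]]
[[139. 207.]
 [ 73. 250.]]
```

move_arm([
  [-14,-24,0,0,0.35],
  [-28,-48,0,0,0.35],
  [-42,-71,0,0,0.35],
  [-42,-71,0,0,0.35],
  [-42,-71,0,0,0.35],
], newtons=20)

```text
t: 2.08
ee_pos: [0.486, 0.228, 0.2312]
tool_rot: [0.001, 1.0, -0.0, 0.0]
wrist_force: [-0.3, 0.4, 0.2]
finger_gap: 0.0552
```

```bash
python3 look.py 3 wrist
```

```text
cam at [0.414 0.229 0.374]
wrist peg_a 0.93 [0.4851 0.2231 0.1245]
wrist peg_a 0.74 [0.479  0.1218 0.1156]
wrist peg_a 0.56 [0.4839 0.0284 0.1072]
wrist pegmask 0.94 1835 22 120 160 204
wrist pegmask 0.86 1184 162 220 162 207
wrist pegmask 0.66 724 298 317 164 210
```

View pics/wrist3.png

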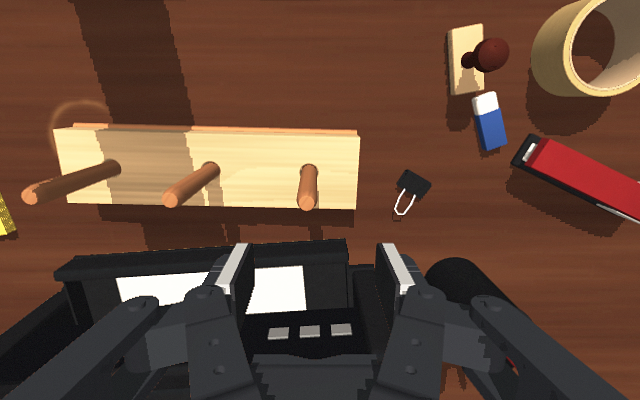

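The wrist view shows the left peg's top at (307,203), nearly midway between the fingers. The middle peg's top is at (171,201) and the right peg's at (31,197).

```bash
python3 - <<'E'
from h import *
cm=cam("wrist")
print(onz(cm,[[307,203],[171,201],[30,197]],.138).round(4))
print(onz(cm,[[309,165],[210,165],[112,162]],.041).round(4))
print(proj(cm,[[.486,.228,.231],[.486,.228,.12]]))
E
```

```text
[[0.4892 0.2264 0.138 ]
 [0.488  0.1257 0.138 ]
 [0.4852 0.0238 0.138 ]]
[[0.48   0.2265 0.041 ]
 [0.4804 0.1262 0.041 ]
 [0.4779 0.0283 0.041 ]]
[[306.37885873 256.92257893]
 [309.45692596 192.20577923]]
```

move_arm([
  [0,-2,30,0,0.35],
  [0,-2,60,0,0.35],
  [0,-2,90,0,0.35],
  [0,-2,110,0,0.35],
  [0,-2,125,0,0.35],
  [0,-2,136,0,0.35],
  [0,-2,136,0,0.35],
  [0,-2,136,0,0.35],
])

```text
t: 2.95
ee_pos: [0.4848, 0.2276, 0.095]
tool_rot: [-0.001, 1.0, 0.0, -0.001]
wrist_force: [-0.9, 0.5, 0.2]
finger_gap: 0.0557
```

move_arm([
  [0,6,0,0,0.35],
  [0,11,0,0,0.35],
  [0,14,0,0,0.35],
  [0,16,0,0,0.35],
  [0,17,0,0,0.35],
  [0,17,0,0,0.35],
])

```text
t: 3.45
ee_pos: [0.486, 0.2426, 0.0957]
tool_rot: [0.0, 1.0, -0.001, 0.0]
wrist_force: [-0.0, -3.0, 2.3]
finger_gap: 0.0556
```

move_arm([
  [0,1,0,0,0.35],
  [0,2,0,0,0.35],
  [0,2,0,0,0.35],
])

```text
t: 3.7
ee_pos: [0.4859, 0.2433, 0.0955]
tool_rot: [0.001, 1.0, -0.002, -0.0]
wrist_force: [-0.1, -5.5, 4.4]
finger_gap: 0.0557
```

move_arm([
  [0,-6,0,0,0.35],
  [0,-16,0,0,0.35],
  [0,-26,0,0,0.35],
  [0,-34,0,0,0.35],
  [0,-38,0,0,0.35],
  [0,-40,0,0,0.35],
  [0,-40,0,0,0.35],
])

```text
t: 4.28
ee_pos: [0.4856, 0.2051, 0.0953]
tool_rot: [0.0, 1.0, 0.0, -0.0]
wrist_force: [0.5, -0.6, -0.6]
finger_gap: 0.0554
```

move_arm([
  [0,-1,0,0,0.35],
  [0,-2,0,0,0.35],
  [0,-2,0,0,0.35],
])

```text
t: 4.53
ee_pos: [0.4855, 0.2038, 0.0953]
tool_rot: [-0.0, 1.0, 0.0, 0.0]
wrist_force: [0.1, 0.4, 0.7]
finger_gap: 0.0555
```

move_arm([
  [0,-1,0,0,0.35],
  [0,-2,0,0,0.35],
  [0,-2,0,0,0.35],
])

```text
t: 4.78
ee_pos: [0.4855, 0.2019, 0.0953]
tool_rot: [-0.0, 1.0, 0.0, 0.0]
wrist_force: [0.1, 0.4, -0.7]
finger_gap: 0.0555
```

move_arm([
  [0,-1,0,0,0.35],
  [0,-2,0,0,0.35],
  [0,-2,0,0,0.35],
])

```text
t: 5.03
ee_pos: [0.4855, 0.201, 0.0954]
tool_rot: [-0.001, 1.0, 0.001, 0.0]
wrist_force: [0.3, 4.4, -0.1]
finger_gap: 0.0552
```

Left peg is firm: force rises within about 1 mm of contact on both sides. Next is the middle peg.

move_arm([
  [0,10,0,0,0.35],
  [0,21,0,0,0.35],
  [0,21,-30,0,0.35],
  [0,21,-65,0,0.35],
  [0,5,-75,0,0.35],
  [0,-25,-75,0,0.35],
  [0,-55,-75,0,0.35],
  [0,-78,-75,0,0.35],
])

```text
t: 5.7
ee_pos: [0.4856, 0.1196, 0.1707]
tool_rot: [0.0, 1.0, -0.001, 0.0]
wrist_force: [0.3, -1.2, 0.4]
finger_gap: 0.0556
```

move_arm([
  [0,-1,0,0,0.35],
  [0,-1,15,0,0.35],
  [0,-1,40,0,0.35],
  [0,-1,65,0,0.35],
  [0,-1,75,0,0.35],
  [0,-1,75,0,0.35],
])

```text
t: 6.2
ee_pos: [0.4839, 0.1209, 0.0932]
tool_rot: [-0.001, 1.0, -0.001, -0.003]
wrist_force: [-0.6, 1.0, 0.3]
finger_gap: 0.0556
```

move_arm([
  [0,8,0,0,0.35],
  [0,14,0,0,0.35],
  [0,17,0,0,0.35],
  [0,19,0,0,0.35],
  [0,20,0,0,0.35],
  [0,21,0,0,0.35],
  [0,21,0,0,0.35],
])

```text
t: 6.78
ee_pos: [0.4857, 0.1415, 0.0956]
tool_rot: [-0.0, 1.0, -0.0, 0.0]
wrist_force: [-0.3, 0.0, -0.5]
finger_gap: 0.0558
```

move_arm([
  [0,1,0,0,0.35],
  [0,2,0,0,0.35],
  [0,2,0,0,0.35],
])

```text
t: 7.03
ee_pos: [0.4857, 0.1424, 0.0954]
tool_rot: [0.0, 1.0, -0.001, -0.0]
wrist_force: [0.4, -2.1, 2.9]
finger_gap: 0.0553
```

move_arm([
  [0,1,0,0,0.35],
  [0,1,0,0,0.35],
])

```text
t: 7.2
ee_pos: [0.4857, 0.143, 0.0954]
tool_rot: [0.001, 1.0, -0.001, -0.0]
wrist_force: [0.1, -4.4, 4.1]
finger_gap: 0.0556
```

move_arm([
  [0,-10,0,0,0.35],
  [0,-24,0,0,0.35],
  [0,-34,0,0,0.35],
  [0,-39,0,0,0.35],
  [0,-41,0,0,0.35],
  [0,-42,0,0,0.35],
  [0,-42,0,0,0.35],
])

```text
t: 7.78
ee_pos: [0.4856, 0.103, 0.0953]
tool_rot: [-0.0, 1.0, 0.0, 0.0]
wrist_force: [1.1, -0.2, 0.3]
finger_gap: 0.056
```

move_arm([
  [0,-1,0,0,0.35],
  [0,-2,0,0,0.35],
  [0,-2,0,0,0.35],
])

```text
t: 8.03
ee_pos: [0.4855, 0.1017, 0.0954]
tool_rot: [-0.001, 1.0, 0.001, 0.0]
wrist_force: [-0.9, 1.8, 0.0]
finger_gap: 0.0555
```

move_arm([
  [0,-1,0,0,0.35],
  [0,-1,0,0,0.35],
])

```text
t: 8.2
ee_pos: [0.4856, 0.101, 0.0954]
tool_rot: [-0.001, 1.0, 0.001, 0.0]
wrist_force: [-1.1, 4.2, 0.5]
finger_gap: 0.0555
```

move_arm([
  [0,11,0,0,0.35],
  [0,21,0,0,0.35],
  [0,21,-30,0,0.35],
  [0,21,-65,0,0.35],
  [0,5,-75,0,0.35],
  [1,-25,-75,0,0.35],
  [2,-55,-75,0,0.35],
  [2,-79,-75,0,0.35],
])

```text
t: 8.87
ee_pos: [0.4834, 0.0189, 0.1707]
tool_rot: [-0.0, 1.0, -0.001, 0.0]
wrist_force: [0.2, -0.3, -0.8]
finger_gap: 0.0553
```

move_arm([
  [0,0,0,0,0.35],
  [0,0,15,0,0.35],
  [0,0,40,0,0.35],
  [0,0,65,0,0.35],
  [0,0,75,0,0.35],
  [0,0,75,0,0.35],
])

```text
t: 9.37
ee_pos: [0.4817, 0.0213, 0.093]
tool_rot: [-0.001, 1.0, -0.0, -0.003]
wrist_force: [-0.6, 0.1, 0.2]
finger_gap: 0.0555
```

The middle peg is firm too. Now the right peg.

move_arm([
  [0,8,0,0,0.35],
  [0,14,0,0,0.35],
  [0,17,0,0,0.35],
  [0,19,0,0,0.35],
  [0,20,0,0,0.35],
  [0,21,0,0,0.35],
  [0,21,0,0,0.35],
])

```text
t: 9.95
ee_pos: [0.4837, 0.0416, 0.0956]
tool_rot: [-0.0, 1.0, -0.0, 0.0]
wrist_force: [-1.0, -0.3, 0.4]
finger_gap: 0.0556
```

move_arm([
  [0,1,0,0,0.35],
  [0,2,0,0,0.35],
  [0,2,0,0,0.35],
])

```text
t: 10.2
ee_pos: [0.4836, 0.0436, 0.0953]
tool_rot: [-0.0, 1.0, 0.0, -0.0]
wrist_force: [-0.1, 0.5, 0.0]
finger_gap: 0.0555
```

move_arm([
  [0,1,0,0,0.35],
  [0,2,0,0,0.35],
  [0,2,0,0,0.35],
])

```text
t: 10.45
ee_pos: [0.4836, 0.0458, 0.0953]
tool_rot: [-0.0, 1.0, 0.0, -0.0]
wrist_force: [0.2, 0.2, -0.3]
finger_gap: 0.0552
```

```bash
python3 look.py 4 wrist
```

```text
cam at [0.412 0.047 0.238]
wrist peg_a 0.85 [0.4777 0.0264 0.1221]
wrist peg_a 0.72 [0.4806 0.1139 0.1151]
wrist peg_a 0.64 [0.4901 0.2149 0.0605]
wrist mug_mouth 0.24 [0.4887 0.2166 0.0593]
wrist pegmask 0.86 1740 580 639 210 260
wrist pegmask 0.84 4422 243 291 202 333
wrist pegmask 0.72 4851 420 554 207 333
```

View pics/wrist4.png

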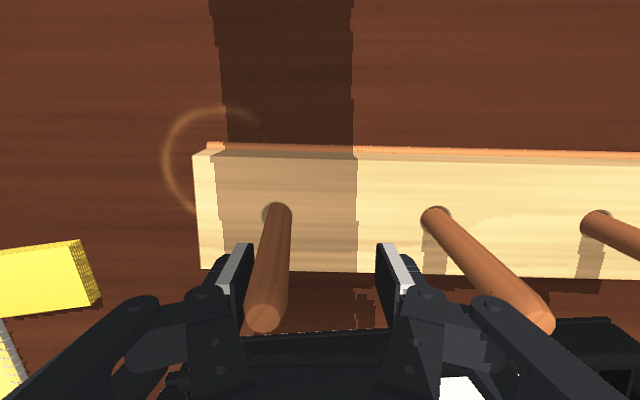

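The peg at (270,270) leans against the finger on its right, and a gap shows in its socket at (266,212). It moved more than 4 mm with no force. I'll push a bit further left, then go right.

move_arm([
  [0,1,0,0,0.35],
  [0,1,0,0,0.35],
  [0,-9,0,0,0.35],
  [0,-22,0,0,0.35],
  [0,-32,0,0,0.35],
  [0,-37,0,0,0.35],
  [0,-40,0,0,0.35],
  [0,-42,0,0,0.35],
])

```text
t: 11.32
ee_pos: [0.4836, 0.0029, 0.0953]
tool_rot: [0.0, 1.0, 0.0, -0.0]
wrist_force: [1.0, 0.9, 0.2]
finger_gap: 0.0556
```

move_arm([
  [0,-1,0,0,0.35],
  [0,-2,0,0,0.35],
  [0,-3,0,0,0.35],
  [0,-4,0,0,0.35],
  [0,-4,0,0,0.35],
])

```text
t: 11.73
ee_pos: [0.4836, -0.0004, 0.0953]
tool_rot: [-0.0, 1.0, -0.0, -0.0]
wrist_force: [0.4, 0.1, 0.8]
finger_gap: 0.0561
```

move_arm([
  [0,-1,0,0,0.35],
  [0,-2,0,0,0.35],
  [0,-2,0,0,0.35],
])

```text
t: 11.98
ee_pos: [0.4836, -0.0026, 0.0953]
tool_rot: [-0.0, 1.0, -0.0, -0.0]
wrist_force: [-0.4, 0.4, -0.2]
finger_gap: 0.0554
```

```bash
python3 look.py 5 wrist scene
```

```text
cam at [ 0.412 -0.001  0.238]
wrist peg_a 0.83 [0.4823 0.1129 0.1025]
wrist pegmask 0.78 5501 498 639 206 325
wrist pegmask 0.62 4302 338 385 203 332
scene peg_a 0.61 [0.4778 0.1187 0.0941]
scene peg_a 0.5 [0.487  0.2192 0.0959]
scene pegmask 0.71 280 240 250 207 245
scene pegmask 0.66 277 194 207 219 257
scene pegmask 0.45 199 285 290 197 233
```

View pics/wrist5.png

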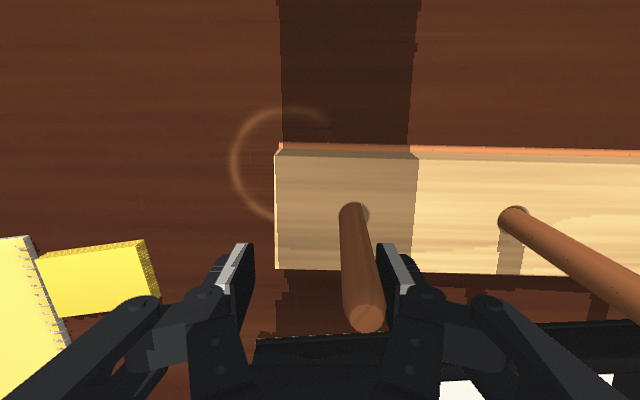

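View pics/scene5.png

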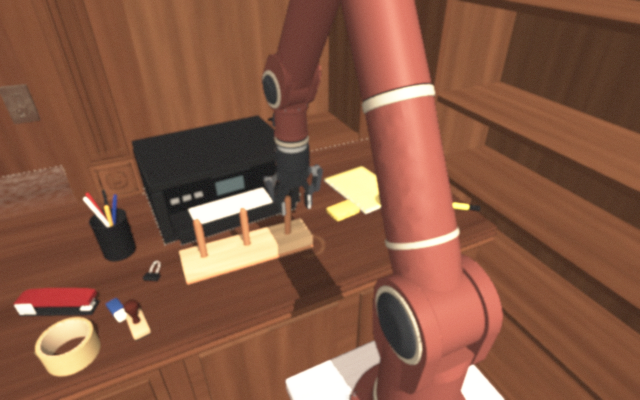

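The right peg is the loose one. It rocked about 4 mm each way with no force, and in the wrist image it now leans against the left finger at (365,300). I'll centre, raise slightly, grip and lift.

move_arm([
  [0,12,-6,0,0.35],
  [0,24,-12,0,0.35],
  [0,24,-12,0,0.35],
  [0,24,-12,0,0.5],
  [0,24,-12,0,0.7],
  [0,24,-12,0,0.85],
  [0,24,-12,0,0.9],
  [0,24,-12,0,0.9],
], newtons=35)

```text
t: 13.05
ee_pos: [0.4835, 0.0212, 0.1072]
tool_rot: [0.0, 1.0, -0.0, -0.0]
wrist_force: [-0.1, 0.4, 1.1]
finger_gap: 0.015
```

move_arm([
  [0,0,0,0,0.9],
  [0,0,0,0,0.9],
  [0,0,-3,0,0.9],
  [0,0,-6,0,0.9],
])

```text
t: 13.38
ee_pos: [0.4833, 0.0214, 0.1133]
tool_rot: [-0.0, 1.0, -0.0, -0.0]
wrist_force: [-0.4, 0.5, 0.0]
finger_gap: 0.0147
```

Gripped with a 15 mm gap and no resistance. Lifting straight out.

move_arm([
  [0,0,-8,0,0.9],
  [0,0,-18,0,0.9],
  [0,0,-30,0,0.9],
  [0,0,-50,0,0.9],
  [0,0,-75,0,0.9],
  [0,0,-100,0,0.9],
  [0,0,-125,0,0.9],
  [0,0,-140,0,0.9],
])

```text
t: 14.05
ee_pos: [0.4845, 0.0216, 0.2567]
tool_rot: [-0.0, 1.0, 0.0, 0.002]
wrist_force: [0.6, -0.8, -1.5]
finger_gap: 0.0149
```

```bash
python3 look.py 6 wrist side
```

```text
cam at [0.412 0.023 0.4  ]
wrist peg_a 0.75 [0.4756 0.0195 0.2676]
wrist peg_a 0.74 [0.4912 0.2164 0.1088]
wrist peg_a 0.55 [0.4819 0.1136 0.1182]
wrist mug_mouth 0.8 [ 0.454  -0.2821  0.0438]
wrist pegmask 0.89 3554 296 333 187 308
wrist pegmask 0.73 903 398 445 158 199
wrist pegmask 0.69 1393 490 571 161 201
side peg_a 0.76 [0.485  0.1244 0.0949]
side peg_a 0.49 [0.4872 0.2307 0.1014]
side peg_a 0.47 [0.4868 0.0317 0.2052]
side mug_mouth 0.88 [ 0.435 -0.29   0.068]
side pegmask 0.76 257 306 313 252 287
side pegmask 0.58 266 305 312 292 328
side pegmask 0.48 220 307 314 183 216
```

View pics/wrist6.png

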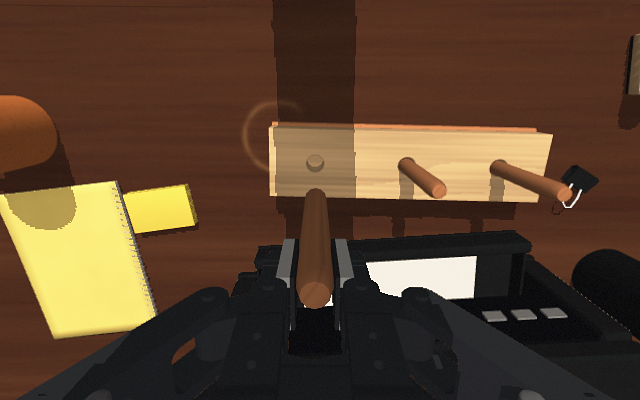

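View pics/side6.png

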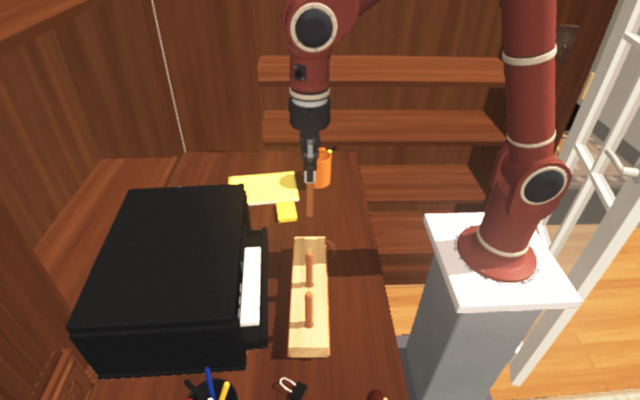

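The peg is out and held, with its foot at (315,193). The socket at (315,161) is empty and both firm pegs still stand. Next I'll approach the mug for a closer look.

move_arm([
  [4,-25,0,0,0.9],
  [9,-60,0,0,0.9],
  [14,-95,0,0,0.9],
  [19,-130,0,0,0.9],
  [24,-160,0,0,0.9],
  [30,-185,0,0,0.9],
  [35,-200,0,0,0.9],
  [35,-200,0,0,0.9],
])

```text
t: 15.12
ee_pos: [0.4465, -0.1831, 0.2523]
tool_rot: [0.004, 1.0, -0.001, -0.002]
wrist_force: [-0.3, 0.5, 0.3]
finger_gap: 0.0147
```

```bash
python3 look.py 7 wrist scene; python3 - <<'E'
import cv2
im=cv2.imread('pics/scene7.png')[150:240,350:490]; cv2.imwrite('pics/scene7c.png',cv2.resize(im,None,fx=5,fy=5))
im=cv2.imread('pics/side0.png')[130:200,270:370]; cv2.imwrite('pics/side0c.png',cv2.resize(im,None,fx=6,fy=6))
E
```

```text
cam at [ 0.375 -0.181  0.396]
wrist peg_a 0.98 [0.4811 0.1105 0.0759]
wrist peg_a 0.6 [ 0.4389 -0.1855  0.2638]
wrist mug_mouth 0.83 [ 0.4537 -0.3293  0.062 ]
wrist pegmask 0.75 3520 295 333 188 308
wrist pegmask 0.56 885 584 639 193 225
scene peg_a 0.68 [0.4773 0.1212 0.0914]
scene peg_a 0.65 [ 0.4451 -0.1771  0.2128]
scene peg_a 0.51 [0.4839 0.2199 0.0971]
scene mug_mouth 0.68 [ 0.4482 -0.2826  0.0666]
scene pegmask 0.75 290 364 373 130 180
scene pegmask 0.75 277 194 207 218 257
scene pegmask 0.63 276 240 250 207 244
```

View pics/wrist7.png

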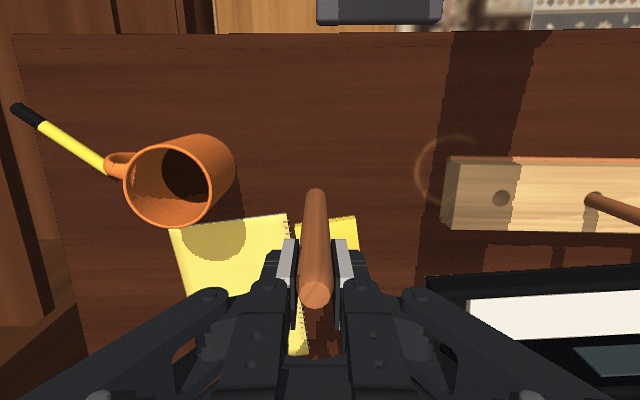

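View pics/scene7c.png

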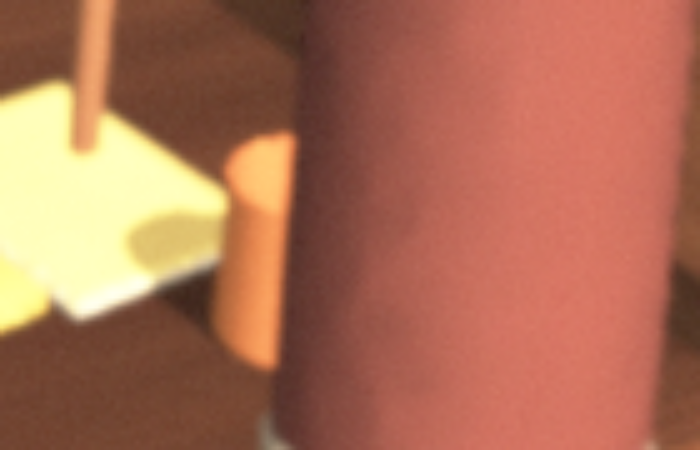

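View pics/side0c.png

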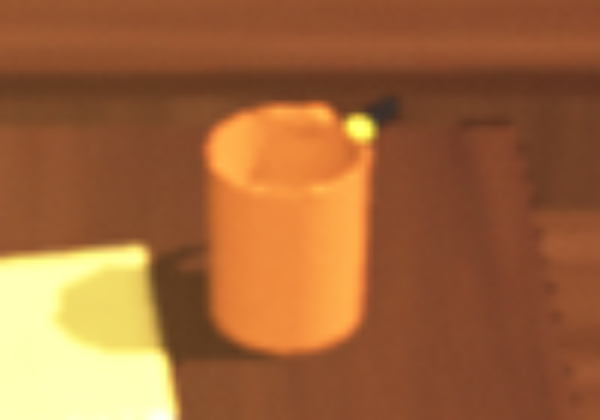

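The wrist view shows the mug rim as an ellipse centred near (167,186), with its handle to the left at (117,165). The side view puts the rim centre at about (318,154.5).

```bash
python3 - <<'E'
from h import *
cm=cam("wrist"); 
print("wrist",onz(cm,[[167,186]],.101).round(4)); print("side",onz(cam("side"),[[318.2,154.5]],.101).round(4))
im=cv2.imread('pics/wrist7.png')
th=np.linspace(0,2*np.pi,80)
from scipy.optimize import least_squares
c=onz(cm,[[167,186]],.101)[0]
p=proj(cm,np.c_[c[0]+.0395*np.cos(th),c[1]+.0395*np.sin(th),.101+0*th])
for q in p: cv2.circle(im,tuple(int(round(x)) for x in q),0,(0,255,0),-1)
cv2.imwrite('pics/ov7.png',cv2.resize(im[110:260,60:280],None,fx=3.5,fy=3.5))
print(p[:,0].min(),p[:,0].max(),p[:,1].min(),p[:,1].max(), bot.get_obs()["ee_pos"])
E
```

```text
wrist [[ 0.4568 -0.3105  0.101 ]]
side [[ 0.4519 -0.3203  0.101 ]]
122.76816149430601 210.57139890532193 142.60913890381 226.28894340738114 [ 0.44903475 -0.17719476  0.2532457 ]
```

View pics/ov7.png

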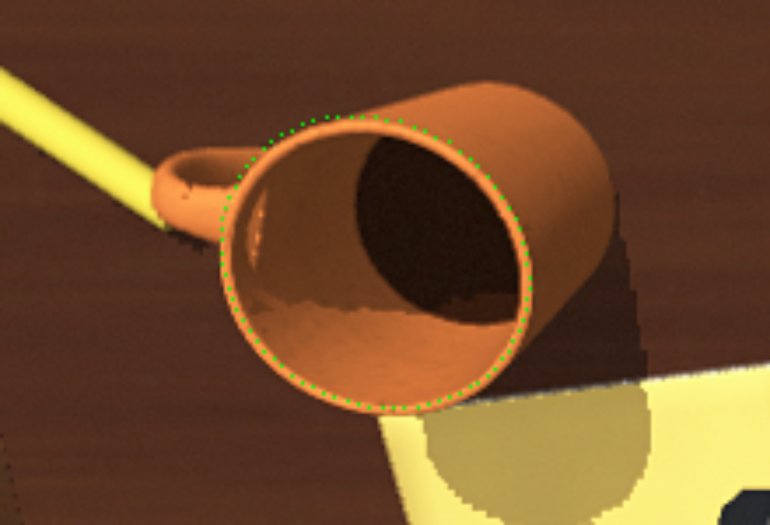

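move_arm([
  [-1,-20,0,0,0.9],
  [-2,-50,0,0,0.9],
  [-3,-80,0,0,0.9],
  [-4,-105,0,0,0.9],
  [-5,-125,0,0,0.9],
  [-6,-136,0,0,0.9],
  [-6,-136,0,0,0.9],
  [-6,-136,0,0,0.9],
])

```text
t: 16.18
ee_pos: [0.4549, -0.3133, 0.253]
tool_rot: [-0.0, 1.0, 0.001, -0.0]
wrist_force: [0.2, 0.9, -1.3]
finger_gap: 0.0148
```

move_arm([
  [0,0,0,0,0.9],
  [0,0,0,0,0.9],
  [0,0,0,0,0.9],
])

```text
t: 16.43
ee_pos: [0.4551, -0.3128, 0.2535]
tool_rot: [-0.001, 1.0, 0.0, 0.0]
wrist_force: [1.5, -0.2, -0.7]
finger_gap: 0.0145
```

```bash
python3 look.py 8 wrist side; python3 - <<'E'
import cv2
im=cv2.imread('pics/side8.png')[60:200,250:390]; cv2.imwrite('pics/side8c.png',cv2.resize(im,None,fx=4,fy=4))
E
```

```text
cam at [ 0.383 -0.312  0.397]
wrist peg_a 0.8 [ 0.4478 -0.3116  0.2676]
wrist mug_mouth 0.86 [ 0.4534 -0.3285  0.0404]
wrist pegmask 0.56 3472 296 333 189 307
side peg_a 0.75 [0.4871 0.1252 0.0964]
side peg_a 0.64 [0.4869 0.2311 0.1009]
side mug_mouth 0.91 [ 0.4512 -0.2912  0.0705]
side pegmask 0.85 227 306 313 252 288
side pegmask 0.53 276 304 313 292 327
side pegmask 0.52 163 314 320 111 139
```

View pics/wrist8.png

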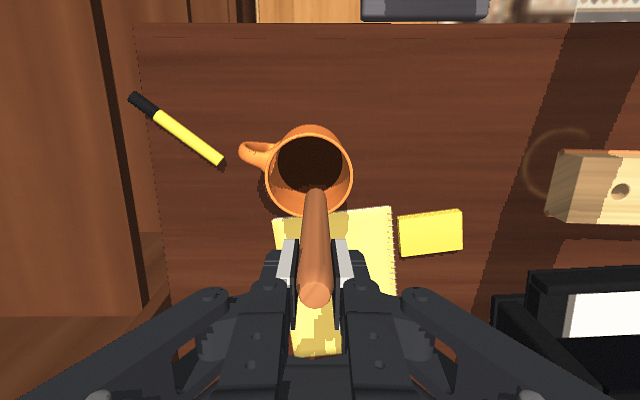

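View pics/side8c.png

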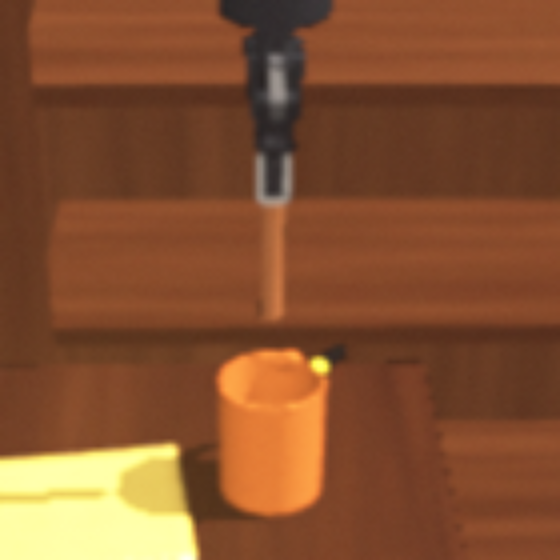

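The mug rim in the wrist view spans columns 265–353 and rows about 126–216. The peg's foot is at (315,193). In the side view the foot hangs just about above the centre of the mug.

```bash
python3 - <<'E'
from h import *
cm=cam("wrist"); s=cam("side"); o=bot.get_obs()["ee_pos"]; print(o)
from scipy.optimize import least_squares
th=np.linspace(0,2*np.pi,200)
def bb(c):
    p=proj(cm,np.c_[c[0]+.0395*np.cos(th),c[1]+.0395*np.sin(th),.101+0*th]); return np.r_[p.min(0),p.max(0)]
r=least_squares(lambda c: bb(c)-[265,125.5,353,216.5],[.455,-.314]); print("rim",r.x.round(4),r.fun.round(1))
zf=o[2]-.096
print("pred foot",proj(cm,[[o[0],o[1],zf],[o[0],o[1],zf+.13]]).round(1),"foot from img @near edge",onz(cm,[[315,194]],zf).round(4))
def bs(c):
    p=proj(s,np.c_[c[0]+.0395*np.cos(th),c[1]+.0395*np.sin(th),.101+0*th]); return np.r_[p.min(0),p.max(0)]
t=np.array([250+216/4,60+348/4,250+327/4,60+410/4])
r=least_squares(lambda c: bs(c)-t,[.455,-.314]); print("side rim",r.x.round(4),r.fun.round(1))
print("side peg pred",proj(s,[[o[0],o[1],zf],[o[0],o[1],o[2]]]).round(1),"obs foot",250+271/4,60+318/4)
E
```

```text
[ 0.45469454 -0.31440681  0.25336474]
rim [ 0.4494 -0.3181] [ 0.4  2.6 -0.4 -3. ]
pred foot [[312.8 195.9]
 [311.2 295.8]] foot from img @near edge [[ 0.4532 -0.3127  0.1574]]
side rim [ 0.4529 -0.3195] [ 0.8  0.9 -0.8 -0.7]
side peg pred [[317.6 139.1]
 [318.  108.8]] obs foot 317.75 139.5
```

move_arm([
  [3,-5,0,0,0.9],
  [3,-5,15,0,0.9],
  [3,-5,35,0,0.9],
  [3,-5,55,0,0.9],
  [3,-5,70,0,0.9],
  [3,-5,80,0,0.9],
  [3,-5,80,0,0.9],
])

```text
t: 17.42
ee_pos: [0.4502, -0.3191, 0.1712]
tool_rot: [0.0, 1.0, 0.001, -0.002]
wrist_force: [-1.3, -0.5, -1.0]
finger_gap: 0.015
```

```bash
python3 look.py 9 wrist
```

```text
cam at [ 0.379 -0.318  0.315]
wrist mug_mouth 0.68 [ 0.448  -0.3293  0.0515]
wrist pegmask 0.61 3617 296 333 187 308
```

View pics/wrist9.png

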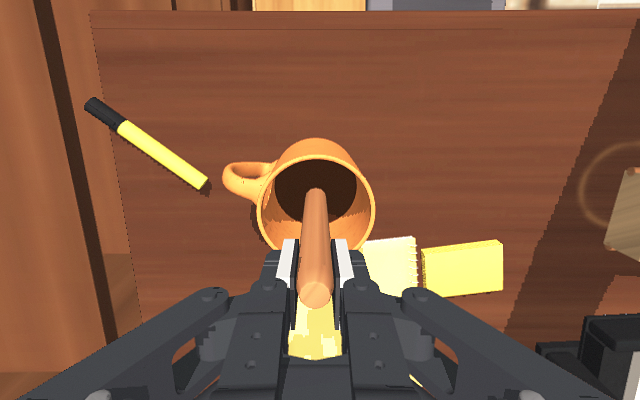

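The peg foot at (316,190) is centred in the mouth, whose rim spans columns 258–375. I'll descend slowly.

move_arm([
  [0,0,12,0,0.9],
  [0,0,26,0,0.9],
  [0,0,40,0,0.9],
  [0,0,50,0,0.9],
  [0,0,57,0,0.9],
  [0,0,60,0,0.9],
  [0,0,60,0,0.9],
])

```text
t: 18.2
ee_pos: [0.4517, -0.3195, 0.1131]
tool_rot: [-0.0, 1.0, 0.0, -0.0]
wrist_force: [-0.1, -0.7, -0.3]
finger_gap: 0.015
```

move_arm([
  [0,0,2,0,0.9],
  [0,0,4,0,0.9],
  [0,0,4,0,0.9],
])

```text
t: 18.45
ee_pos: [0.4518, -0.3195, 0.1095]
tool_rot: [-0.0, 1.0, -0.0, 0.0]
wrist_force: [-0.8, 0.0, -1.4]
finger_gap: 0.0154
```

```bash
python3 look.py 10 wrist side; python3 - <<'E'
import cv2
im=cv2.imread('pics/side10.png')[90:220,260:390]; cv2.imwrite('pics/side10c.png',cv2.resize(im,None,fx=4,fy=4))
E
```

```text
cam at [ 0.38  -0.318  0.253]
wrist peg_a 0.63 [ 0.4453 -0.3201  0.1241]
wrist mug_mouth 0.7 [ 0.4443 -0.3269  0.0651]
wrist pegmask 0.83 3382 296 334 194 308
side peg_a 0.72 [0.4873 0.1256 0.0936]
side peg_a 0.64 [0.488  0.2299 0.0987]
side pegmask 0.79 298 304 313 291 328
side pegmask 0.53 291 306 314 251 288
```

View pics/wrist10.png

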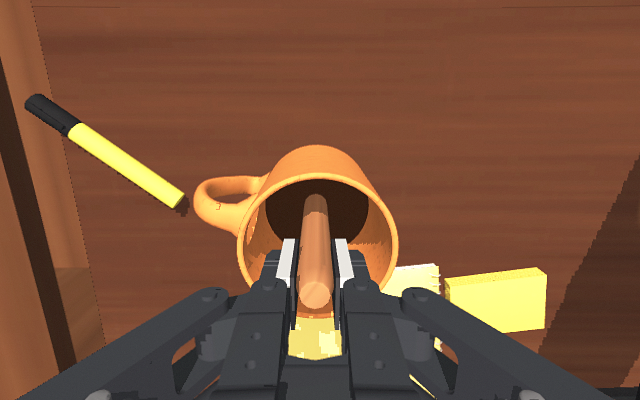

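View pics/side10c.png

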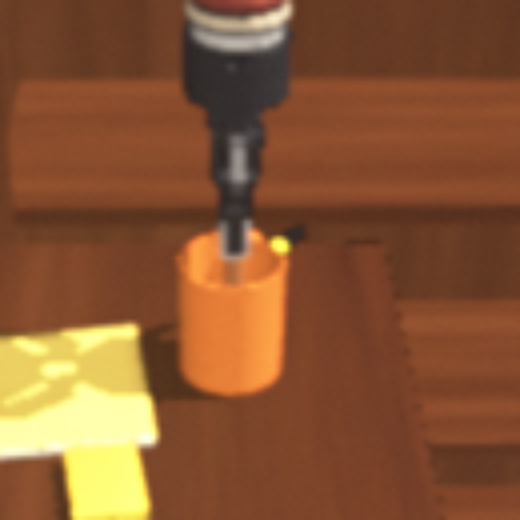

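The peg is inside the mug without contact. I'll go down 4 mm, open gently, then rise.

move_arm([
  [0,0,2,0,0.9],
  [0,0,4,0,0.9],
  [0,0,4,0,0.9],
  [0,0,4,0,0.78],
  [0,0,4,0,0.7],
  [0,0,4,0,0.6],
  [0,0,4,0,0.5],
  [0,0,4,0,0.4],
])

```text
t: 19.52
ee_pos: [0.4517, -0.3195, 0.1054]
tool_rot: [-0.0, 1.0, -0.0, 0.0]
wrist_force: [0.1, -0.5, 0.0]
finger_gap: 0.0509
```

move_arm([
  [0,0,0,0,0.3],
  [0,0,0,0,0.2],
  [0,0,0,0,0.2],
  [0,0,-5,0,0.2],
  [0,0,-12,0,0.2],
  [0,0,-22,0,0.2],
  [0,0,-36,0,0.2],
  [0,0,-50,0,0.2],
])

```text
t: 20.18
ee_pos: [0.4517, -0.3195, 0.1567]
tool_rot: [-0.0, 1.0, -0.0, 0.0]
wrist_force: [0.2, 0.8, 0.2]
finger_gap: 0.0685
```

move_arm([
  [0,0,-20,0,0.2],
  [0,0,-45,0,0.2],
  [0,0,-70,0,0.2],
  [0,0,-90,0,0.2],
  [0,0,-90,0,0.2],
  [0,0,-90,0,0.2],
])

```text
t: 20.68
ee_pos: [0.4523, -0.3199, 0.2475]
tool_rot: [-0.0, 1.0, -0.001, 0.002]
wrist_force: [-0.8, 1.2, -0.2]
finger_gap: 0.0683
```

```bash
python3 look.py 11 wrist side; python3 - <<'E'
import cv2
im=cv2.imread('pics/side11.png')[60:350,200:400]; cv2.imwrite('pics/side11c.png',cv2.resize(im,None,fx=2,fy=2))
E
```

```text
cam at [ 0.38  -0.318  0.39 ]
wrist mug_mouth 0.93 [ 0.4561 -0.3261  0.0564]
wrist pegmask 0.86 667 308 326 157 198
side peg_a 0.76 [0.4866 0.1283 0.0923]
side peg_a 0.73 [0.4885 0.23   0.0993]
side mug_mouth 0.75 [0.4893 0.1276 0.0948]
side mug_mouth 0.73 [ 0.4559 -0.2909  0.0676]
side pegmask 0.88 290 305 313 291 328
side pegmask 0.57 73 316 320 144 160
side pegmask 0.54 248 306 313 252 287
```

View pics/wrist11.png

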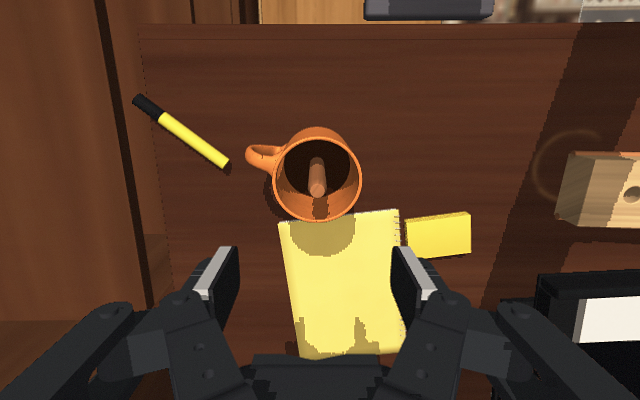

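View pics/side11c.png

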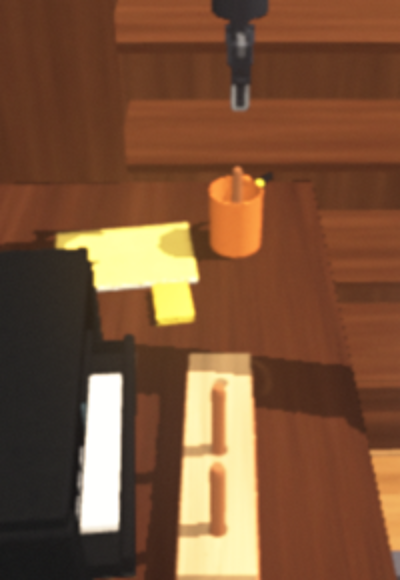

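The peg at (317,180) in the wrist view stands upright in the mug, and the gripper is well clear. The mug stayed upright in place and both firm pegs stand. Handing in.

```bash
python3 -c "
from station import bot
print(bot.get_obs()['t']); print(bot.sign_off())"
```

```text
21.0833
the job is handed in; nothing more can be done
None
```

The right-hand peg was the loose one. It now stands in the orange mug, and I handed the job in at 21.1 s.

- **Finding it:** I nudged each peg ungripped near its top, first to the left and then to the right. On the left and middle pegs the force rose to about 4–5.5 N within 1–2 mm of contact, so both are firm. The right peg moved at least 4 mm each way with no measurable force.
- **Moving it:** I gripped the right peg and it lifted straight out without resistance. I lowered it into the middle of the mug and released it a few millimetres at most above the mug's floor.
- **Last checks:** The wrist and side pictures show the peg upright in the mug and the mug upright where it was. The two firm pegs stand in their sockets, and the open gripper is well clear above.
- **Disagreement:** The cameras and the touch contacts differed by about 5 mm along the row. I used the contact positions for the pegs. For the mug I used the wrist and side views, which agreed within about 4 mm.

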